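Lock the clockmaker's movement holder with its locating pin

TASK

Lock the movement holder on the watchmaker's bench: take the steel locating pin out of its wooden stand, set its tip into the slot in the holder's cover and slide it lightly along the slot until it drops into the one blind hole of the carriage hidden below, then push it fully home, collar down on the cover, and let go. Work gently, since a heavy push marks the carriage, and leave the loupe, the screwdriver and the oil pot where they are.

Things in the scene. Friction and masses are not known exactly. Their poses are not given: they have to be found in the camera images.
- pin: Locating pin, plain steel, loose, round, 64 mm long, about 60 g. Origin at its tip, z up along it. Shank 8 mm diameter, 20 mm long, the tip a cone narrowing to 3 mm over the last 2.5 mm; collar 26 mm diameter, 20 to 24 mm above the tip; grip head 16 mm diameter, 24 to 64 mm above the tip. It starts upright in the wooden stand, tip 15 mm above the bench.
- stand: Fixed wooden block, 50 mm (x) by 120 mm (y) by 35 mm high, origin under its centre. The pin's shank stands in an 11 mm hole 35 mm from the centre towards -y, its collar resting on the block: lift it straight up 25 mm to clear. Two small fixed punches, up to 64 mm above the bench, stand 45 mm from the centre towards +y.
- holder: Movement holder: fixed dark steel box, 90 mm (x) by 190 mm (y) by 34 mm high, a brass clamp screw on each long side; origin under its centre, z up. Its flat cover, 8 mm thick, has one slot lengthwise (along y). All is rigid: between pin and holder 3 to 8 N is plenty, 25 N is far too much. With the collar down on the cover the pin's tip is 14 mm above the bench.
- slot (a point): Middle of the slot, level with the cover's top, 34 mm above the bench; axes as the holder's. Slot 11 mm wide (x), 64 mm long (y), through the cover. 8 mm below the cover's top lies the flat carriage, clamped still, with one plain round blind hole, 10 mm diameter, 14 mm deep, on the slot's centre line, at y from -20 to 20 mm: different each time and not measured.
- loupe: Bystander: loose black eye loupe, cup 38 mm across and 34 mm high, standing on its small end, origin under its centre.
- screwdriver: Bystander: loose red-handled screwdriver 120 mm long lying on the bench.
- oil_pot: Bystander: loose steel oil pot with brass cap, 38 mm across and 32 mm high, origin under its centre.
Not all that is in view belongs to the job. What is shaped like the pin but purple is not meant.

How it is judged:
By the outcome, as a careful person would: the job done as asked, in the order asked, and still so for the second after the job is handed in, with the robot touching nothing.
It also fails if it takes over 58 s, if anything falls off the work surface, if the arm or the gripper's body presses on something with over 40 N, if the wrist force passes 120 N, or if a joint passes its speed limit or range.

ROBOT

A 7-joint arm with a two-finger parallel gripper is mounted at the origin on the work surface. World frame = base frame: x ahead of the robot, y to its left, z up, the work surface at z = 0. Lengths are in m, angles in rad, forces in N, time in s.
With the tool pointing down it reaches from about 0.35 to 0.9 m from the base axis. Payload 8.1 kg.
Tool frame: the origin (TCP) lies on the front face of the gripper's body, between the roots of the fingers; the fingertips stand 66 mm ahead of it and the grasp point (between the pads) lies 47 mm ahead of it (arm.finger_overhang is the distance from the TCP to the fingertips, in m); z points along the fingers, y is the line along which they close (so a half turn about z gives the same grasp; the last joint's range is limited). The gripper opens to 92 mm and grips with 3 to 60 N. Pads are 19 mm wide; open, the fingers measure 130 mm over their backs; the gripper's body (75 mm by 190 mm) begins 47 mm behind the grasp point.
Start: joints at [1.234, 0.434, 0.025, 1.573, -0.012, 1.134, -0.075], TCP at [0.145, -0.608, 0.292] pointing down, gripper open.
Joint ranges: [-2.62, 2.62], [-0.44, 2.09], [-1.27, 1.32], [0.08, 2.57], [-1.32, 4.46], [0.12, 2], [-2.74, 2.74]. Speed limits (rad/s): [2.22, 2.22, 3.01, 3.01, 3.14, 3.14, 3.14].

INTERFACE

Orientations are given as a rotation vector (axis times angle).
In Python, from cell import readout, cams, workorder, spotter, arm gives the robot as it stands.
- The arm moves only by the tool move_tool, called after "Call:" as name(argument=value, ...) on one line, values as JSON. Schema: {"type":"object","properties":{"steps":{"type":"array","items":{"type":"array","items":{"type":"number"},"minItems":5,"maxItems":5},"minItems":1,"maxItems":10},"clamp_n":{"type":"number"},"only":{"type":"string"},"quiet":{"type":"boolean"},"lines":{"type":"string"}},"required":["steps"],"additionalProperties":false}. steps is a list of rows, 1 to 10 of them, each of 5 numbers: dx, dy, dz in shares of the most that a row can go, 1 being 50 mm, then a turn about the tool's z in units of 0.05 rad, then the opening from 0.0 (shut) to 1.0 (fully open); each row shifts and turns the commanded pose from where the row before left it, along the tool's axes as they then stand; what a row does not reach is not made up. A row lasts 1/10 s, in which the tool goes at most 0.05 m and 0.15 rad, less where a joint would pass 70% of its speed; a pose out of reach is approached as far as the arm can. The fingers move at their own pace and stop on an object; clamp_n is the grip in N (left out, the last holds). Time passes only in rows, so rows that do not move let the fingers close. The tool returns the time, the measured TCP pose, the force, the opening and the grip force at its end. only (a regular expression) keeps the lines of the reply that match it, lines (a string "A,B") keeps lines A to B, and quiet returns only ok. Input that does not fit is refused with a message, and nothing moves.
- readout.observe(): the state, without advancing time (a new reading comes with each control period).
- cams.get_image(name): name is "scene" or "top" or "wrist"; returns a dict with "image" (400x640x3 uint8, blue, green, red), "fx", "fy", "cx", "cy" (pixels), "distortion" ([k1, k2, p1, p2, k3] as OpenCV has them; the pictures are not rectified), "cam_to_world" (4x4, takes a point from camera to world coordinates); the wrist camera has in their place "mount" (4x4, takes a point from camera to tool coordinates, whose origin is the TCP and whose axes are the flange's). Camera axes: x right, y down, z forward; pixel columns grow to the right and rows downward; lengths in m; the calibration is good to about 2 mm. A picture is of the moment at which its call begins: read the wrist's pose just before it. There is no depth.
- workorder.sign_off(): hands the job in; it is judged then, once.
Trained networks look in a picture, given as the dict that the camera call returned (one of the last four; its "shot" number tells which), for a name from the list of things; names that differ only in an ending like _2 or _b are one class to them, and where a whole thing is asked for, a point or a joint stands for the part that bears it (a point fixed in the world has none). Each returns a list of dicts, best first, with "score" (0 to 1); they miss things now and then, are a little off and sometimes report something else, mostly with a low value. They report only what shows in the picture. A call takes as long as a camera call. They do not tell look-alikes from the thing itself.
- spotter.boxes_of(picture, name): "centre" ([x, y, z] in m, in the coordinates of the camera as it stood for that picture, good to about 4 mm: the middle of the surface that is visible of it).
The state is a dict: "clock": time; "joints": joint angles; "dq": joint speeds; "joint_efforts": joint torques, N m; "position": TCP position; "ee_rot": TCP orientation; "force": force on the tool from outside, world axes, zero at the start; "ft_torque": the same for the moment, N m; "width": opening from 0.0 (shut) to 1.0 (fully open); "gripper_force": force on a finger pad.
Only numpy, scipy, OpenCV 4.12 (cv2) and the standard library are available. Lean on these libraries where they do the work, as an engineer would, in place of code of your own. Each camera call takes 0.05 s, during which the arm holds its last target. There are 200 camera calls.

## Working session

There is one attempt and no reset: what is moved stays moved. The work goes in short steps, Python scripts to look and compute and a tool call to move; the robot and the scene stay as the last step left them, time stands still between calls to the robot, and variables do not carry over. Pictures are saved under pics/ and viewed, at most 10 in all, crops included, and the job is handed in when it is done.

```bash
mkdir -p pics; ls
```

Create h.py:
```python
import numpy as np, cv2
from scipy.spatial.transform import Rotation as R
from cell import readout, cams, workorder, spotter, arm
def T():
    s=readout.observe(); M=np.eye(4); M[:3,:3]=R.from_rotvec(s["ee_rot"]).as_matrix(); M[:3,3]=s["position"]; return M
def shot(n):
    t=T(); p=cams.get_image(n); p=dict(p); 
    p["M"]=np.array(p["cam_to_world"]) if "cam_to_world" in p else t@np.array(p["mount"])
    return p
def K(p): return np.array([[p["fx"],0,p["cx"]],[0,p["fy"],p["cy"]],[0,0,1.]])
def pix(p,X):
    Mi=np.linalg.inv(p["M"]); c=(Mi[:3,:3]@np.atleast_2d(X).T).T+Mi[:3,3]
    return cv2.projectPoints(c,np.zeros(3),np.zeros(3),K(p),np.array(p["distortion"],float))[0][:,0]
def ray(p,uv,z):
    n=cv2.undistortPoints(np.array([[uv]],float),K(p),np.array(p["distortion"],float))[0,0]
    d=p["M"][:3,:3]@np.array([n[0],n[1],1]); o=p["M"][:3,3]; return o+d*(z-o[2])/d[2]
def w(p,c): return (p["M"]@np.append(c,1))[:3]
```

Run:
```python
from h import *
np.set_printoptions(precision=4,suppress=True)
s=readout.observe(); print(s); print(T())
for n in ["top","scene","wrist"]:
    p=shot(n); cv2.imwrite(f"pics/{n}0.png",p["image"]); q={k:v for k,v in p.items() if k!="M"}
    print(n,p["M"][:3,3],p["fx"])
    for t in ["pin","stand","holder","slot","loupe","screwdriver","oil_pot"]:
        try: print(t,[(round(b["score"],2),w(p,b["centre"]).round(4)) for b in spotter.boxes_of(q,t)][:4])
        except Exception as e: print(t,e)
```

```text
pics
{'clock': 0.0, 'joints': array([ 1.2344,  0.4352,  0.025 ,  1.5741, -0.0116,  1.134 , -0.0751]), 'dq': array([ 0.0011,  0.0001, -0.0007, -0.0006,  0.0003, -0.001 , -0.0008]), 'joint_efforts': array([ -0.0006, -66.7842,   0.9847, -31.4447,  -0.0605,   0.0427,
         0.0002]), 'position': array([ 0.1447, -0.6076,  0.2915]), 'ee_rot': array([-3.1187, -0.366 ,  0.0005]), 'force': array([ 0.4043, -1.2522,  0.0998]), 'ft_torque': array([0.069 , 0.0111, 0.0013]), 'gripper_force': 0.0, 'width': 1.001059651253138}
[[ 0.9728  0.2315 -0.0005  0.1447]
 [ 0.2315 -0.9728  0.0015 -0.6076]
 [-0.0001 -0.0015 -1.      0.2915]
 [ 0.      0.      0.      1.    ]]
top [0.5211 0.0125 0.9203] 461.5546550718889
pin [(0.46, array([0.6039, 0.0213, 0.017 ]))]
stand []
holder [(0.65, array([ 0.5533, -0.1711,  0.0395]))]
slot [(0.83, array([ 0.5593, -0.1722,  0.0344]))]
loupe [(0.88, array([0.4257, 0.0279, 0.024 ]))]
screwdriver [(0.81, array([ 0.769 , -0.1535,  0.0232]))]
oil_pot [(0.59, array([0.7419, 0.1121, 0.0338]))]
scene [1.0434 0.341  0.4977] 451.16800770280594
pin [(0.76, array([0.6112, 0.1319, 0.0535])), (0.55, array([0.6131, 0.0208, 0.0186])), (0.55, array([ 0.7761, -0.1489,  0.0229]))]
stand [(0.68, array([0.619 , 0.1814, 0.0357]))]
holder [(0.84, array([ 0.5807, -0.1474,  0.0363]))]
slot [(0.85, array([ 0.5741, -0.1503,  0.0339])), (0.55, array([0.748 , 0.1145, 0.0297]))]
loupe [(0.77, array([0.4294, 0.0323, 0.0244]))]
screwdriver [(0.75, array([ 0.7788, -0.1445,  0.0222]))]
oil_pot [(0.57, array([0.7499, 0.1147, 0.0302])), (0.52, array([0.431 , 0.0321, 0.0267]))]
wrist [ 0.2261 -0.589   0.3851] 327.6574463435541
pin []
stand []
holder []
slot []
loupe []
screwdriver []
oil_pot []
```

View pics/top0.png

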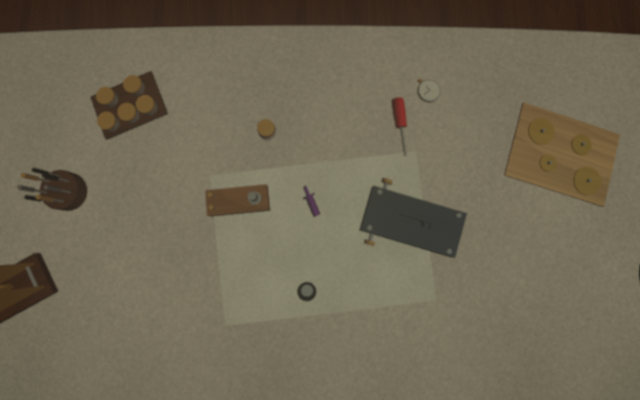

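View pics/scene0.png

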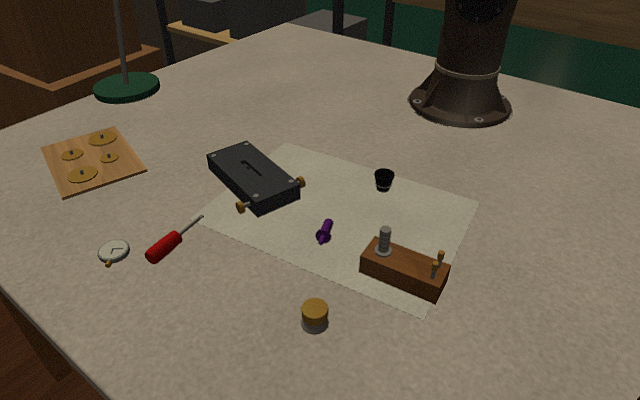

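The top view shows the stand at about (238,200) with the pin at (254,198). The holder is at (413,221) with its slot running lengthwise around (415,221), and the purple decoy lies at (311,201). The scene view agrees. Next I'll turn these pixels into coordinates.

Run:
```python
from h import *
np.set_printoptions(precision=4,suppress=True)
p=shot("top"); s=shot("scene")
print("pin top",ray(p,(254,198),.06), ray(s,(384,230),.079), ray(s,(383,250),.037))
for u in [(374,187),(466,212),(455,257),(360,231)]: print("hold",ray(p,u,.034))
for u in [(207,191),(269,185),(270,210),(207,215)]: print("stand",ray(p,u,.035))
for n,q in(("top",p),("scene",s)):
  for X in [(.613,.132,.037)]: print(n,pix(q,X))
a=cv2.resize(p["image"][175:265,350:480],None,fx=6,fy=6,interpolation=cv2.INTER_CUBIC)
b=cv2.resize(p["image"][175:225,195:285],None,fx=6,fy=6,interpolation=cv2.INTER_CUBIC)
b=cv2.copyMakeBorder(b,0,0,0,a.shape[1]-b.shape[1],cv2.BORDER_CONSTANT)
im=np.vstack([a,b]);im=np.clip(im*1.7,0,255).astype(np.uint8); im=cv2.resize(im,None,fx=.7,fy=.7);print(im.shape)
cv2.imwrite("pics/top1.png",im)
```

```text
pin top [0.6008 0.1278 0.06  ] [0.6083 0.1304 0.079 ] [0.6039 0.1306 0.037 ]
hold [ 0.6252 -0.1007  0.034 ]
hold [ 0.577  -0.2796  0.034 ]
hold [ 0.4903 -0.256   0.034 ]
hold [ 0.5402 -0.0731  0.034 ]
stand [0.6165 0.223  0.035 ]
stand [0.6284 0.1024 0.035 ]
stand [0.58   0.0999 0.035 ]
stand [0.5699 0.2218 0.035 ]
top [[253.4959 192.7831]]
scene [[380.6444 253.9097]]
(588, 546, 3)
```

View pics/top1.png

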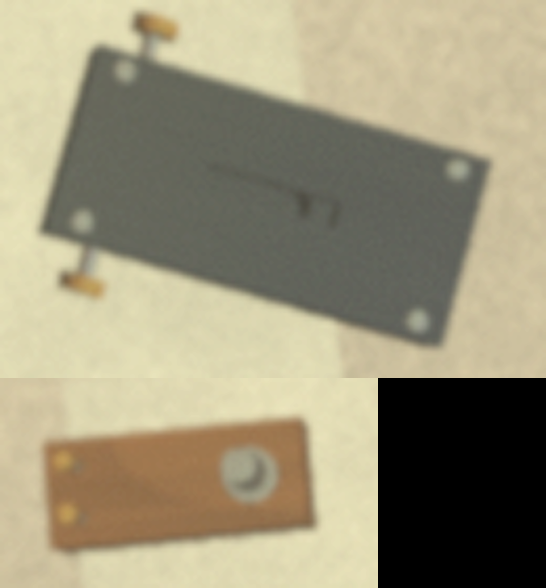

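The crop shows the slot outline from about (210,165) to (340,205). There is a dark spot near (303,205), which could be the hole, and the pin stands near the stand's right end. I'll go above the holder first for a close look.

Units first: shifts go in shares of 50 mm and turns go in units of 0.05 rad. So -0.0227 m is -0.454, 0.027 m is 0.54.

Call:
move_tool(steps=[[0.54, -0.454, 0, 0, 0.45], [0.54, -0.454, 0, 0, 0.45], [0.54, -0.454, 0, 0, 0.45], [0.54, -0.454, 0, 0, 0.45], [0.54, -0.454, 0, 0, 0.45], [0.54, -0.454, 0, 0, 0.45], [0.54, -0.454, 0, 0, 0.45], [0.54, -0.454, 0, 0, 0.45]], clamp_n=15)

```text
clock: 2.1
position: [0.3136, -0.3801, 0.2925]
ee_rot: [3.12, 0.366, 0.0]
force: [1.1, -0.1, -0.0]
width: 0.456
gripper_force: 0.0
```

Call:
move_tool(steps=[[0.54, -0.454, 0, 0, 0.45], [0.54, -0.454, 0, 0, 0.45], [0.54, -0.454, 0, 0, 0.45], [0.54, -0.454, 0, 0, 0.45], [0.54, -0.454, 0, 0, 0.45], [0.54, -0.454, 0, 0, 0.45], [0.54, -0.454, 0, 0, 0.45], [0.54, -0.454, 0, 0, 0.45]])

```text
clock: 2.9
position: [0.4816, -0.1535, 0.2925]
ee_rot: [3.12, 0.366, 0.001]
force: [0.5, -0.5, -0.3]
width: 0.45
gripper_force: 0.0
```

Call:
move_tool(steps=[[0, 0, 0.4, 2, 0.45], [0, 0, 0.6, 2, 0.45], [0, 0, 0.6, 2, 0.45], [0, 0, 0.6, 2, 0.45], [0, 0, 0.6, 2, 0.45], [0, 0, 0.4, 0, 0.45], [0, 0, 0, 0, 0.45]])

```text
clock: 3.6
position: [0.4794, -0.1542, 0.13]
ee_rot: [-3.114, 0.416, 0.007]
force: [-0.4, 1.0, 1.0]
width: 0.451
gripper_force: 0.0
```

Run:
```python
from h import *
np.set_printoptions(precision=4,suppress=True)
p=shot("wrist"); print(T(),p["M"]); cv2.imwrite("pics/w1.png",np.clip(p["image"]*1.6,0,255).astype(np.uint8)); print(pix(p,[.558,-.177,.034]))
q={k:v for k,v in p.items() if k!="M"}
print([(b["score"],w(p,b["centre"])) for b in spotter.boxes_of(q,"slot")])
```

```text
[[ 0.9649 -0.2625 -0.0024  0.4803]
 [-0.2625 -0.9649  0.0005 -0.1544]
 [-0.0024  0.0001 -1.      0.1316]
 [ 0.      0.      0.      1.    ]] [[-0.2629 -0.917  -0.3001  0.5605]
 [-0.9648  0.2498  0.0817 -0.1765]
 [ 0.0001  0.311  -0.9504  0.2225]
 [ 0.      0.      0.      1.    ]]
[[323.5006  92.3868]]
[(0.74, array([ 0.5636, -0.1781,  0.0333]))]
```

View pics/w1.png

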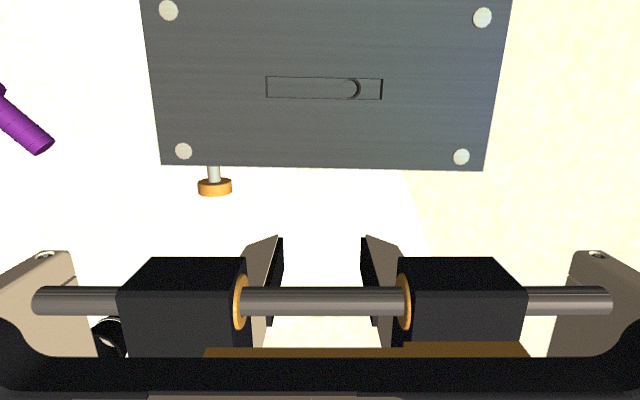

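The wrist view shows the slot from column 266 to 382 at row 88. The blind hole can be seen through it, with its right arc at about (361,89). I'll measure that accurately.

Run:
```python
from h import *
np.set_printoptions(precision=4,suppress=True)
p=shot("wrist"); im=p["image"]
c=cv2.resize(im[66:112,255:395],None,fx=5.7,fy=5.7,interpolation=cv2.INTER_CUBIC).astype(float)
cv2.imwrite("pics/w2.png",np.clip(c*2.5,0,255).astype(np.uint8))
L=ray(p,(266,88.5),.034);Rr=ray(p,(382,89),.034)
print(L,Rr,np.linalg.norm(L-Rr),(L+Rr)/2)
for u in (75.5,99.5): print(ray(p,(324,u),.034))
print("arc",ray(p,(361,89),.026))
for u in [(140,0),(510,0),(485,171),(162,164)]: print(ray(p,u,.034))
```

```text
[ 0.5705 -0.1471  0.034 ] [ 0.5533 -0.2093  0.034 ] 0.06453263733707049 [ 0.5619 -0.1782  0.034 ]
[ 0.5686 -0.18    0.034 ]
[ 0.5563 -0.1767  0.034 ]
arc [ 0.5561 -0.199   0.026 ]
[ 0.6294 -0.0978  0.034 ]
[ 0.5791 -0.2826  0.034 ]
[ 0.4912 -0.2594  0.034 ]
[ 0.5461 -0.0738  0.034 ]
```

View pics/w2.png

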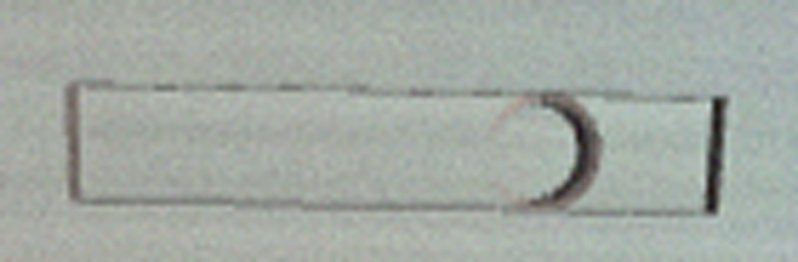

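Run:
```python
from h import *
np.set_printoptions(precision=4,suppress=True)
p=shot("wrist"); print(T()[:3,3], R.from_matrix(T()[:3,:3]).as_rotvec()); im=p["image"]
f=lambda x,y:(255+x/5.7-.5,66+y/5.7-.5)
g=cv2.imread("pics/w2.png").astype(float)
c=np.clip(cv2.resize(im[66:112,255:395],None,fx=5.7,fy=5.7,interpolation=cv2.INTER_CUBIC)*2.5,0,255)
print("shift",cv2.phaseCorrelate(g.mean(2),c.astype(float).mean(2)))
pts=[f(71,142),f(720,154)]; L,Rr=[ray(p,u,.034) for u in pts]; y=(L-Rr)/np.linalg.norm(L-Rr)
print(L,Rr,np.linalg.norm(L-Rr),(L+Rr)/2,np.degrees(np.arctan2(y[1],y[0])))
print(ray(p,f(396,90),.034),ray(p,f(396,206),.034))
h=ray(p,f(601,152),.026); l=ray(p,f(490,150),.026); print("hole",h,l,h+y*.005, "y in slot",(h+y*.005-(L+Rr)/2)@y)
```

```text
[ 0.4817 -0.1548  0.1335] [ 3.1136 -0.4167  0.0032]
shift ((-0.12607372299902408, 0.18047417495910167), 0.09263674659035001)
[ 0.57   -0.1474  0.034 ] [ 0.5522 -0.2086  0.034 ] 0.06373920842407789 [ 0.5611 -0.178   0.034 ] 73.74647667209298
[ 0.5663 -0.1794  0.034 ] [ 0.5558 -0.1766  0.034 ]
hole [ 0.5551 -0.1982  0.026 ] [ 0.5583 -0.1873  0.026 ] [ 0.5565 -0.1934  0.026 ] y in slot -0.016058331822937765
```

Call:
move_tool(steps=[[0, 0, -0.6, 0, 0.45], [-0.092, -0.76, -0.5, 0, 0.45], [-0.092, -0.76, 0, 0, 0.45], [-0.092, -0.76, 0, 0, 0.45], [-0.092, -0.76, 0, 0, 0.45], [-0.092, -0.76, 0, 0, 0.45], [-0.092, -0.76, 0, 0, 0.45], [-0.092, -0.76, 0, 0, 0.45], [-0.092, -0.76, 0, 0, 0.45], [0, 0, 0, 0, 0.45]])

```text
clock: 4.8
position: [0.526, 0.1551, 0.1891]
ee_rot: [-3.11, 0.405, -0.004]
force: [-0.0, -0.3, -0.2]
width: 0.45
gripper_force: 0.0
```

Call:
move_tool(steps=[[0, 0, 0, 0, 0.45], [0, 0, 0, 0, 0.45]])

```text
clock: 5.0
position: [0.5256, 0.1472, 0.1879]
ee_rot: [3.113, -0.419, 0.002]
force: [-0.3, -0.4, -0.0]
width: 0.45
gripper_force: 0.0
```

Run:
```python
from h import *
np.set_printoptions(precision=4,suppress=True)
p=shot("wrist"); print(T()[:3,3]); cv2.imwrite("pics/w3.png",np.clip(p["image"]*1.4,0,255).astype(np.uint8)); print(pix(p,[[.604,.13,.079],[.604,.13,.037]]))
q={k:v for k,v in p.items() if k!="M"}
print([(b["score"],w(p,b["centre"])) for b in spotter.boxes_of(q,"pin")])
```

```text
[0.5256 0.1469 0.1878]
[[314.1536  96.1823]
 [315.4062  95.1288]]
[(0.76, array([0.6055, 0.1291, 0.0789]))]
```

View pics/w3.png

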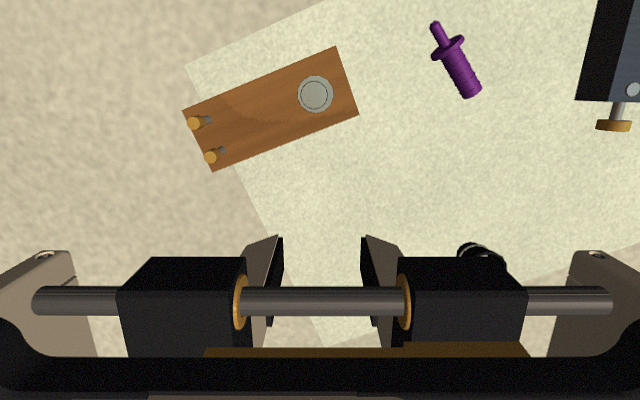

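The wrist view puts the pin head at (314,95), exactly where I predicted it, with the punches clear on the left. Now I'll move over it and descend.

Call:
move_tool(steps=[[0.54, -0.03, 0, 0, 0.45], [0.54, -0.03, 0, 0, 0.45], [0.52, -0.026, 0, 0, 0.45], [0, 0, 0, 0, 0.45], [0, 0, 0.4, 0, 0.45], [0, 0, 0.4, 0, 0.45], [0, 0, 0.4, 0, 0.45], [0, 0, 0.2, 0, 0.45], [0, 0, 0.18, 0, 0.45], [0, 0, 0, 0, 0.45]])

```text
clock: 6.1
position: [0.6032, 0.131, 0.1075]
ee_rot: [3.113, -0.418, -0.002]
force: [0.1, -0.4, -0.0]
width: 0.446
gripper_force: 0.0
```

Call:
move_tool(steps=[[0, 0, 0, 0, 0.45], [0, 0, 0, 0, 0.45], [0, 0, 0, 0, 0.45]])

```text
clock: 6.4
position: [0.6041, 0.1315, 0.109]
ee_rot: [-3.113, 0.417, -0.002]
force: [1.0, 0.1, 0.1]
width: 0.449
gripper_force: 0.0
```

Call:
move_tool(steps=[[0, 0, 0, 0, 0], [0, 0, 0, 0, 0], [0, 0, 0, 0, 0], [0, 0, 0, 0, 0], [0, 0, 0, 0, 0], [0, 0, 0, 0, 0]], clamp_n=20)

```text
clock: 7.0
position: [0.6037, 0.1314, 0.1082]
ee_rot: [3.114, -0.417, 0.0]
force: [0.8, 0.4, 1.4]
width: 0.168
gripper_force: 20.0
```

Call:
move_tool(steps=[[0, 0, -0.2, 0, 0], [0, 0, -0.2, 0, 0], [0, 0, -0.4, 0, 0], [0, 0, -0.4, 0, 0], [0, 0, -0.4, 0, 0], [0, 0, 0, 0, 0], [0, 0, 0, 0, 0], [0, 0, 0, 0, 0]])

```text
clock: 7.8
position: [0.6032, 0.1312, 0.1875]
ee_rot: [3.113, -0.417, -0.002]
force: [0.6, -0.5, -0.6]
width: 0.169
gripper_force: 20.0
```

Run:
```python
from h import *
np.set_printoptions(precision=4,suppress=True)
p=shot("wrist"); t=T();print(t[:3,3],readout.observe()["force"]); cv2.imwrite("pics/w4.png",np.clip(p["image"]*1.4,0,255).astype(np.uint8)[200:,150:500])
```

```text
[0.6032 0.1312 0.1873] [ 0.1447 -0.8253 -0.9454]
```

View pics/w4.png

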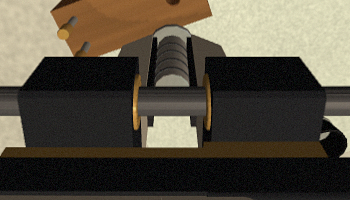

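The pin is held upright, and the stand's hole is empty at the top of the crop. Now I'll carry it over the slot.

Converted, 0.0307 m is 0.614, 0.004 m is 0.08.

Call:
move_tool(steps=[[0.08, 0.614, 0, 0, 0], [0.08, 0.614, 0, 0, 0], [0.08, 0.614, 0, 0, 0], [0.08, 0.614, 0, 0, 0], [0.08, 0.614, 0, 0, 0], [0.08, 0.614, 0, 0, 0], [0.08, 0.614, 0, 0, 0], [0.08, 0.614, 0, 0, 0], [0.08, 0.614, 0, 0, 0], [0.08, 0.614, 0, 0, 0]])

```text
clock: 8.85
position: [0.5608, -0.1764, 0.1873]
ee_rot: [-3.114, 0.417, 0.002]
force: [0.7, -0.2, 0.0]
width: 0.168
gripper_force: 20.0
```

Call:
move_tool(steps=[[0, 0, 0.4, 0, 0], [0, 0, 0.3, 0, 0], [0, 0, 0.2, 0, 0], [0, 0, 0.1, 0, 0], [0, 0, 0, 0, 0], [0, 0, 0, 0, 0], [0, 0, 0, 0, 0]])

```text
clock: 9.55
position: [0.562, -0.1752, 0.1389]
ee_rot: [3.114, -0.417, 0.002]
force: [-0.6, 0.2, -0.7]
width: 0.172
gripper_force: 20.0
```

Run:
```python
from h import *
np.set_printoptions(precision=4,suppress=True)
t=T();print(t)
d=np.array([.5613,-.1749,0])-t[:3,3]; print("to start, tool axes",t[:3,:3].T@d)
p=shot("scene"); im=p["image"]; c=cv2.resize(im[90:220,190:320],None,fx=4.5,fy=4.5,interpolation=cv2.INTER_CUBIC); cv2.imwrite("pics/s2.png",np.clip(c*1.8,0,255).astype(np.uint8))
```

```text
[[ 0.9648 -0.2629  0.0011  0.562 ]
 [-0.2629 -0.9648 -0.0003 -0.1752]
 [ 0.0011  0.     -1.      0.1389]
 [ 0.      0.      0.      1.    ]]
to start, tool axes [-0.0009 -0.0001  0.1389]
```

View pics/s2.png

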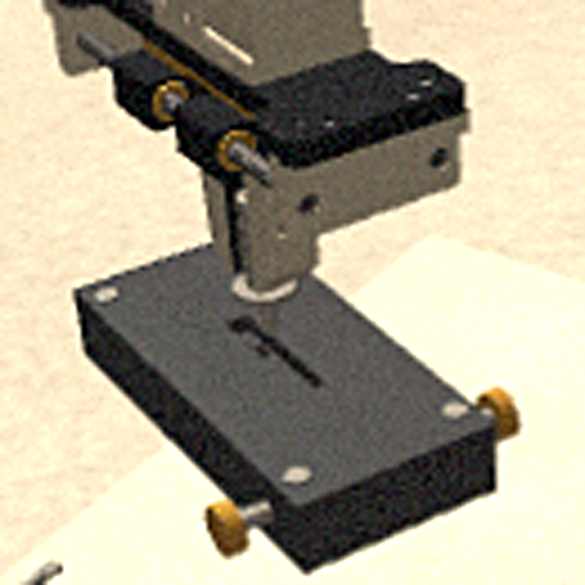

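The pin stands above the slot near its middle. I'll descend gently, with the carriage expected at a TCP height of about 0.119.

Converted, -0.0009 m is -0.018, 0.004 m is 0.08.

Call:
move_tool(steps=[[-0.018, 0, 0.08, 0, 0], [0, 0, 0.08, 0, 0], [0, 0, 0.06, 0, 0], [0, 0, 0.04, 0, 0], [0, 0, 0.04, 0, 0], [0, 0, 0, 0, 0], [0, 0, 0, 0, 0]])

```text
clock: 10.3
position: [0.5607, -0.175, 0.1232]
ee_rot: [3.114, -0.417, 0.0]
force: [-0.4, -0.2, 0.0]
width: 0.171
gripper_force: 20.0
```

Call:
move_tool(steps=[[0, 0, 0.03, 0, 0], [0, 0, 0.02, 0, 0], [0, 0, 0.01, 0, 0], [0, 0, 0, 0, 0], [0, 0, 0, 0, 0]])

```text
clock: 10.8
position: [0.5607, -0.175, 0.1202]
ee_rot: [3.114, -0.417, 0.0]
force: [-0.1, 0.3, -0.3]
width: 0.167
gripper_force: 20.0
```

In the slot: the tip is about 7 mm below the cover's top. Now I'll look for light contact.

Converted, 0.0006 m is 0.012, 0.0004 m is 0.008.

Call:
move_tool(steps=[[0, 0, 0.012, 0, 0], [0, 0, 0.008, 0, 0], [0, 0, 0, 0, 0]])

```text
clock: 11.1
position: [0.5607, -0.175, 0.1192]
ee_rot: [3.114, -0.417, 0.0]
force: [0.5, -0.3, 0.5]
width: 0.172
gripper_force: 20.0
```

Call:
move_tool(steps=[[0, 0, 0.008, 0, 0], [0, 0, 0, 0, 0], [0, 0, 0, 0, 0]])

```text
clock: 11.4
position: [0.5607, -0.175, 0.119]
ee_rot: [3.114, -0.417, 0.0]
force: [-0.0, -0.3, 1.9]
width: 0.166
gripper_force: 20.0
```

Converted, 0.0003 m is 0.006.

Call:
move_tool(steps=[[0, 0, 0.006, 0, 0], [0, 0, 0, 0, 0]])

```text
clock: 11.6
position: [0.5608, -0.1751, 0.1188]
ee_rot: [3.114, -0.417, 0.001]
force: [-0.9, -0.1, 3.8]
width: 0.167
gripper_force: 20.0
```

Call:
move_tool(steps=[[0, 0.04, 0, 0, 0], [0, 0.04, 0, 0, 0], [0, 0, 0, 0, 0]])

```text
clock: 11.9
position: [0.56, -0.1791, 0.1188]
ee_rot: [3.114, -0.417, 0.001]
force: [0.5, 1.4, 4.9]
width: 0.17
gripper_force: 20.0
```

Converted, 0.002 m is 0.04.

Call:
move_tool(steps=[[0, 0.04, 0, 0, 0], [0, 0.04, 0, 0, 0], [0, 0.04, 0, 0, 0], [0, 0.04, 0, 0, 0], [0, 0, 0, 0, 0]])

```text
clock: 12.4
position: [0.5577, -0.1869, 0.1187]
ee_rot: [3.114, -0.417, 0.001]
force: [0.3, 2.2, 4.9]
width: 0.171
gripper_force: 20.0
```

Call:
move_tool(steps=[[0, 0.02, 0, 0, 0], [0, 0.02, 0, 0, 0], [0, 0, 0, 0, 0]])

```text
clock: 12.7
position: [0.5564, -0.1892, 0.1181]
ee_rot: [3.113, -0.418, -0.002]
force: [0.6, -0.4, -0.3]
width: 0.167
gripper_force: 20.0
```

Call:
move_tool(steps=[[0, 0.02, 0, 0, 0], [0, 0.02, 0, 0, 0], [0, 0, 0, 0, 0]])

```text
clock: 13.0
position: [0.5561, -0.1909, 0.1182]
ee_rot: [3.113, -0.418, -0.001]
force: [-1.0, -0.1, -0.4]
width: 0.172
gripper_force: 20.0
```

The force vanished, so the tip is over the hole. I'll go a little further and lower gently.

Converted, 0.001 m is 0.02.

Call:
move_tool(steps=[[0, 0.02, 0, 0, 0], [0, 0, 0.02, 0, 0], [0, 0, 0.02, 0, 0], [0, 0, 0, 0, 0]])

```text
clock: 13.4
position: [0.556, -0.1914, 0.1163]
ee_rot: [3.114, -0.417, -0.001]
force: [-0.4, -0.8, -0.4]
width: 0.169
gripper_force: 20.0
```

Call:
move_tool(steps=[[0, 0, 0.01, 0, 0], [0, 0, 0.01, 0, 0], [0, 0, 0, 0, 0]])

```text
clock: 13.7
position: [0.5561, -0.1915, 0.1154]
ee_rot: [3.114, -0.417, -0.0]
force: [-0.9, -1.3, -1.0]
width: 0.171
gripper_force: 20.0
```

Converted, 0.001 m is 0.02.

Call:
move_tool(steps=[[0, 0, 0.02, 0, 0], [0, 0, 0.02, 0, 0], [0, 0, 0, 0, 0]])

```text
clock: 14.0
position: [0.556, -0.1915, 0.1133]
ee_rot: [3.114, -0.417, -0.001]
force: [-1.1, -0.6, -1.2]
width: 0.169
gripper_force: 20.0
```

Call:
move_tool(steps=[[0, 0, 0.03, 0, 0], [0, 0, 0.03, 0, 0], [0, 0, 0, 0, 0], [0, 0, 0, 0, 0]])

```text
clock: 14.4
position: [0.556, -0.1915, 0.1103]
ee_rot: [3.114, -0.417, -0.001]
force: [-0.9, -0.2, -0.9]
width: 0.173
gripper_force: 20.0
```

Converted, 0.001 m is 0.02, 0.0005 m is 0.01.

Call:
move_tool(steps=[[0, 0, 0.02, 0, 0], [0, 0, 0.02, 0, 0], [0, 0, 0.01, 0, 0], [0, 0, 0, 0, 0]])

```text
clock: 14.8
position: [0.5561, -0.1915, 0.1079]
ee_rot: [3.114, -0.417, -0.0]
force: [-2.8, -1.2, -0.3]
width: 0.171
gripper_force: 20.0
```

Call:
move_tool(steps=[[0, 0, 0.008, 0, 0], [0, 0, 0.006, 0, 0], [0, 0, 0, 0, 0]])

```text
clock: 15.1
position: [0.5561, -0.1915, 0.1073]
ee_rot: [3.114, -0.417, -0.0]
force: [-2.2, 0.5, 0.4]
width: 0.164
gripper_force: 20.0
```

Converted, -0.0003 m is -0.006, 0.0003 m is 0.006.

Call:
move_tool(steps=[[-0.006, 0, 0.006, 0, 0], [0, 0, 0.006, 0, 0], [0, 0, 0, 0, 0]])

```text
clock: 15.4
position: [0.556, -0.1915, 0.1072]
ee_rot: [3.114, -0.417, 0.001]
force: [-3.4, -0.1, 6.3]
width: 0.169
gripper_force: 20.0
```

Call:
move_tool(steps=[[0, 0, 0.006, 0, 0], [0, 0, 0, 0, 0], [0, 0, 0, 0, 0]])

```text
clock: 15.7
position: [0.5561, -0.1915, 0.1072]
ee_rot: [3.113, -0.417, 0.001]
force: [-4.3, 0.0, 8.8]
width: 0.168
gripper_force: 20.0
```

Hard stop at 0.1072, 12 mm below where it touched the carriage, so the collar is seated. I'll relax the push and release.

Converted, -0.0004 m is -0.008, -0.0003 m is -0.006.

Call:
move_tool(steps=[[-0.006, 0, -0.008, 0, 0], [0, 0, -0.004, 0, 0], [0, 0, 0, 0, 0]])

```text
clock: 16.0
position: [0.5559, -0.1914, 0.1072]
ee_rot: [3.114, -0.417, 0.001]
force: [-1.8, -0.7, 4.5]
width: 0.173
gripper_force: 20.0
```

Call:
move_tool(steps=[[0, 0, 0, 0, 0.3], [0, 0, 0, 0, 0.45], [0, 0, 0, 0, 0.45], [0, 0, 0, 0, 0.45]])

```text
clock: 16.4
position: [0.5557, -0.1911, 0.1069]
ee_rot: [-3.114, 0.417, -0.0]
force: [0.5, -0.7, 0.1]
width: 0.432
gripper_force: 0.0
```

Call:
move_tool(steps=[[0, 0, -0.2, 0, 0.45], [0, 0, -0.4, 0, 0.45], [0, 0, -0.6, 0, 0.45], [-0.8, 0, -0.4, 0, 0.45], [-0.8, 0, 0, 0, 0.45], [0, 0, 0, 0, 0.45], [0, 0, 0, 0, 0.45], [0, 0, 0, 0, 0.45]])

```text
clock: 17.2
position: [0.4795, -0.1705, 0.1876]
ee_rot: [3.114, -0.417, 0.003]
force: [0.1, -1.0, -0.2]
width: 0.45
gripper_force: 0.0
```

Run:
```python
from h import *
p=shot("wrist"); cv2.imwrite("pics/w5.png",np.clip(p["image"]*1.5,0,255).astype(np.uint8))
s=shot("scene"); print(pix(s,[[.5563,-.1925,.078],[.5563,-.1925,.038]]))
c=cv2.resize(s["image"][110:220,190:320],None,fx=5,fy=5,interpolation=cv2.INTER_CUBIC); cv2.imwrite("pics/s3.png",np.clip(c*1.8,0,255).astype(np.uint8))
```

```text
[[244.01893109 144.25560101]
 [246.10223819 162.78278201]]
```

View pics/s3.png

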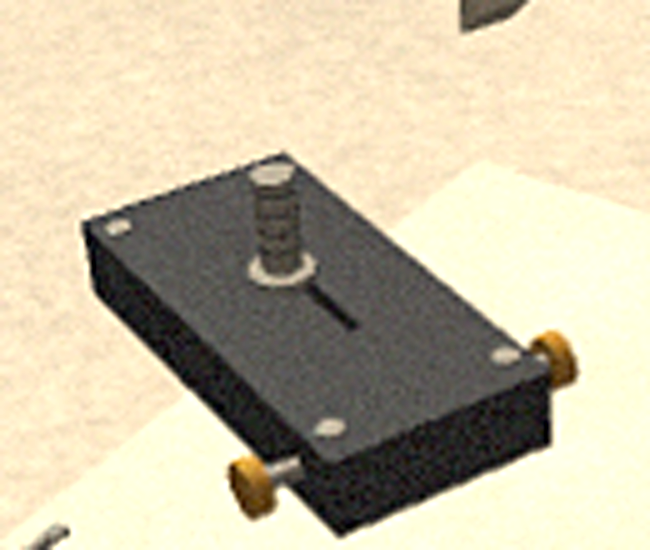

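The pin stands upright with its collar flat on the cover, around (283,268) in the crop. The gripper is clear, so I'll hand in.

```bash
python3 -c "
from cell import workorder; print(workorder.sign_off())"
```

```text
the job is handed in; nothing more can be done
None
```

The pin is in the carriage's blind hole with its collar down on the cover and released; the push peaked at about 10 N, the bystanders weren't touched, and I handed the job in at about 17 s.

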